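Roll the lying tin to its seat in the can rack

ROBOT

A 6-joint arm with a two-finger parallel gripper is mounted at the origin on a cart in front of the work surface, level with it; the furniture and walls round the work are solid. World frame = base frame: x ahead of the robot, y to its left, z up, the work surface at z = 0. Lengths are in m, angles in rad, forces in N, time in s.
With the tool pointing down it reaches from about 0.3 to 0.775 m from the base axis. Payload 14.6 kg.
Tool frame: the origin (TCP) lies midway between the tips of the shut fingers; the grasp point (between the pads) lies 19 mm behind it; z points along the fingers, y is the line along which they close (so a half turn about z gives the same grasp; the last joint's range is limited). The gripper opens to 85 mm and grips with 20 to 120 N. Pads are 22 mm wide; open, the fingers measure 114 mm over their backs; the gripper's body (76 mm by 85 mm) begins 54 mm behind the grasp point. The pads swing forward as they close: fully open they stand 13 mm farther back than shut.
Start: joints at [-1.315, 0.3, 1.521, -0, 1.321, -0.067], TCP at [0.174, -0.522, 0.231] pointing down, gripper open.
Joint ranges: [-3.03, 3.03], [-0.79, 2.21], [0.23, 2.52], [-1.04, 4.18], [0, 3.07], [-2.55, 2.55]. Speed limits (rad/s): [2.22, 2.22, 2.57, 3.14, 3.14, 3.14].

INTERFACE

Orientations are given as a unit quaternion [x, y, z, w].
In Python, from bench import env gives the robot as it stands.
- The arm moves only by the tool play_rows, never from a script. Its argument "moves" is a list of rows, each an object of numbers: "tx", "ty", "tz": the shift along the tool's x, y, z in m; "turn": the turn about the tool's z in degrees; "hand": the opening in per cent of the stroke, from 0 (shut) to 100 (fully open). A call has 1 to 20 rows; each row shifts and turns the commanded pose from where the row before left it, along the tool's axes as they then stand; what a row does not reach is not made up. A row lasts 1/12 s, in which the tool goes at most 41.7 mm and 7.16 degrees, less where a joint would pass 70% of its speed; a pose out of reach is approached as far as the arm can. A call with a gripper value outside its range is refused whole. The fingers move at their own pace and stop on an object; "newtons" is the grip in N (left out, the last holds). Time passes only in rows, so rows that do not move let the fingers close. It gives the time, the measured TCP pose, the force and the opening at its end, in the units of the state.
- env.state(): the state, without advancing time (a new reading comes with each control period).
- env.read_camera(name): name is "side" or "top"; returns a dict with "pixels" (420x560x3 uint8, blue, green, red), "range_z" (420x560 float32, m along the optical axis (not along the pixel's ray), 0 where there is no reading), "intrinsics" (3x3 intrinsics, pixels), "k1" (the pictures are not rectified: a ray, as slopes to the right and down, at radius r is drawn at 1 + k1 r^2 times it, then the intrinsics apply), "position" and "attitude" of the camera in the world. Camera axes: x right, y down, z forward; pixel columns grow to the right and rows downward; lengths in m; the calibration is good to about 2 mm. A picture is of the moment at which its call begins.
- env.job_done(): hands the job in, once; it reports no verdict.
The state is a dict: "clock": time; "qpos": joint angles; "qd": joint speeds; "joint_torque": joint torques, N m; "eef_pos": TCP position; "tcp_rot": TCP orientation; "contact_force": force on the tool from outside, world axes, zero at the start; "moment": the same for the moment, N m; "gripper_width": finger opening in m.
Only numpy, scipy, OpenCV 4.12 (cv2) and the standard library are available. Lean on these libraries where they do the work, as an engineer would, in place of code of your own. Each camera call takes 0.05 s, during which the arm holds its last target. There are 200 camera calls.

TASK

The tin lying on its side in the wooden can rack belongs in the seat (the pair of low ribs across the lane) straight in front of the salt shaker. Roll it there with your fingertips, pushing it along so that it comes to rest between those two ribs, and let go of it. Do not lift, tip or carry the tin, and leave the other things where they stand.

Things in the scene. Friction and masses are not known exactly. Their poses are not given: they have to be found in the camera images.
- rack: Fixed wooden can rack, 220 x 420 mm, board 12 mm thick. Origin on the worktop under the lane's middle: x across the lane to the back ledge, y along it the way the tin must roll, z up. Lane floor z = 12 mm, flat, some rolling drag, x -59 to 59 mm between rails 26 mm high; end boards 30 mm high, inner faces at y = -200 and 200 mm. Seats at y = 0 and 95 mm. Jar ledge x 67 to 147 mm, 12 mm high.
- tin: The tin to roll: food tin, 75.4 mm diameter, 110 mm long, about 0.5 kg, lying on its side across the lane, on the flat part before the near seat (rack y about -150 to -95 mm). Origin at the centre of its bottom end face; its z axis is the tin's own axis, along the rack's x; the body turns about it as the tin rolls.
- tin_mid (a point): Middle of the tin, on its axis, 37.7 mm inside the round surface. On the flat the let-go tin rolls on about 1 cm from 0.1 m/s, 4 cm from 0.2 m/s. About 50 mm above the worktop on the flat, 51 mm in a seat, 53 mm on top of a rib.
- near_seat (a point): Lane floor midway between the two ribs of the near seat, 12 mm above the worktop. A seat is a pair of dark round-topped ribs across the lane, 28 mm apart, top radius 6 mm, standing 3.5 mm above the floor. A tin rolled over the first rib drops 2 mm and is cradled on both; rolling it over a rib takes 1 to 2 N at its top.
- far_seat (a point): The same for the far seat, 95 mm farther along the lane.
- near_spot (a point): Point on the ledge straight behind the near seat, 114 mm from it.
- far_spot (a point): Point on the ledge straight behind the far seat, 114 mm from it.
- salt_shaker: Small salt shaker with a domed grey top and clear body, 44 mm diameter, 90 mm high, standing on the rack's ledge at near_spot or far_spot; the seat in front of it is the one for the tin. Origin at the centre of its underside. Loose, leave alone.
- spice_jar: Round spice jar with a flat wide cap, 46 mm diameter, 106 mm high, standing at the other of the two spots. Origin at the centre of its underside. Loose, leave alone.
- dropper_bottle: Small dropper bottle, 33 mm diameter, 102 mm high, standing on the ledge near the start of the lane. Origin at the centre of its underside. Loose, leave alone.
- mug: Mug, 84 mm diameter, 100 mm high, to the left of the rack. Origin under its middle. Leave alone.
- flat_tin: Flat upright tin, 86 mm diameter, 40 mm high, left of the rack. Origin under its middle. Leave alone.
- tea_box: Carton, 68 x 122 x 98 mm, to the right of the rack. Origin under its middle. Leave alone.
- teaspoon: Teaspoon, 136 mm long, lying on the worktop at the front right. Origin under its middle. Leave alone.
There are look-alikes about, which are no part of the job. What is shaped like the tin but green or red is not meant.

How it is judged:
On the way:
1. the tin has rolled about a quarter turn (it rolls and is not carried or slid) (angle between the x axis of tin and the z axis of rack, either way round above 1 rad), for 0.02 s.
At the end, for the whole second after the job is handed in: The tin lies at rest, untouched, across the lane in the seat in front of the salt shaker: its middle within 12 mm (seen from above) of the middle of that pair of ribs, its axis within 0.12 rad of across the lane, speed under 0.02 m/s (((horizontal distance between salt_shaker and near_spot below 0.04 m and horizontal distance between tin_mid and near_seat below 0.012 m) or (horizontal distance between salt_shaker and far_spot below 0.04 m and horizontal distance between tin_mid and far_seat below 0.012 m)) and height (world z) of tin_mid between 0.047 and 0.054 m and angle between tin's own z axis and vertical above 1.45 rad and angle between the z axis of tin and the x axis of rack, either way round below 0.12 rad and linear speed of tin below 0.02 m/s and contact force between tin and the arm below 0.1 N).
It fails at once if the tin is lifted (its middle more than 66 mm above the worktop) (height (world z) of tin_mid above 0.066 m).
It fails at once if the tin is tipped up on end (angle between tin's own z axis and vertical below 1.3 rad).
It fails at once if a bystander (salt shaker, spice jar, dropper bottle, mug, flat tin, carton, teaspoon) is moved more than 25 mm (distance of any of salt_shaker, spice_jar, dropper_bottle, mug, flat_tin, tea_box, teaspoon from where it was at the start of the episode above 0.025 m).
It fails at once if a thing standing on the ledge is knocked over (angle between any of salt_shaker, spice_jar, dropper_bottle's own z axis and vertical above 0.4 rad).
It also fails if it takes over 67 s, if anything falls off the work surface, if the arm or the gripper's body presses on something with over 40 N, if the wrist force passes 120 N, or if a joint passes its speed limit or range.

## Working session

There is one attempt and no reset: what is moved stays moved. The work goes in short steps, Python scripts to look and compute and a tool call to move; the robot and the scene stay as the last step left them, time stands still between calls to the robot, and variables do not carry over. Pictures are saved under pics/ and viewed, on a budget of 10 in all, crops included, one or two more only if the job needs it, and the job is handed in when it is done.

Besides the shell and the picture viewer there is one more tool, called after ">>>" as name([rows], argument=value, ...), one row to a line, values as JSON. play_rows: Moves the arm, as the interface text tells. Its arguments: {"type":"object","properties":{"moves":{"type":"array"},"newtons":{"type":"number"}},"required":["moves"]}

```bash
mkdir -p pics; ls; cat > h.py <<'E'
import numpy as np, cv2
from scipy.spatial.transform import Rotation as R
from bench import env
def cam(n):
    c=env.read_camera(n); return c
def cloud(c):
    K=np.array(c["intrinsics"]); k=c["k1"]; 
    D=np.array([k,0,0,0,0.])
    v,u=np.mgrid[0:420,0:560]
    p=cv2.undistortPoints(np.stack([u,v],-1).reshape(-1,1,2).astype(float),K,D).reshape(420,560,2)
    z=c["range_z"][...,None]
    P=np.concatenate([p*z,z],-1)
    a=np.array(c["attitude"]); M=R.from_quat(a).as_matrix() if a.size==4 else a.reshape(3,3)
    W=P@M.T+np.array(c["position"]); W[c["range_z"]==0]=np.nan
    return W
E
python3 - <<'E'
from h import *
for n in("top","side"):
    c=cam(n); cv2.imwrite(f"pics/{n}0.png",c["pixels"]); np.save(f"{n}0.npy",cloud(c)); print(n,c["position"],c["attitude"],c["k1"],(c["range_z"]>0).mean())
print(env.state())
E
```

```text
pics
top [0.23326984 0.04961562 1.61830996] [-0.6976897   0.70938946 -0.07147864  0.06990331] -0.0903575191883141 0.995969387755102
side [ 0.51577871 -1.21450323  0.93356702] [ 0.88538943 -0.00760896  0.01537096 -0.46453352] -0.02929957461926211 0.994672619047619
{'clock': 0.1, 'qpos': array([-1.31459713e+00,  3.00455517e-01,  1.52152794e+00,  9.10177743e-06,
        1.32069154e+00, -6.65918689e-02]), 'qd': array([ 0.00074522, -0.00188443, -0.00091134, -0.00131507, -0.00082261,
       -0.00139773]), 'joint_torque': array([ 6.93033871e-04, -5.44378066e+01, -3.62371409e+01, -1.00204288e-04,
        2.95345526e-03, -1.93106906e-06]), 'eef_pos': array([ 0.17441821, -0.52138955,  0.23075234]), 'tcp_rot': array([ 9.87004025e-01,  1.60694623e-01, -4.68396434e-05, -5.39161929e-04]), 'contact_force': array([-0.32486805, -0.50428502,  0.32395571]), 'moment': array([ 0.0413166 , -0.01688881,  0.01347553]), 'gripper_width': 0.08574857382968638}
```

View pics/top0.png

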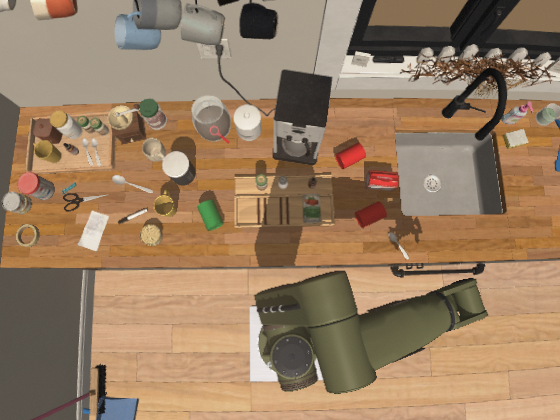

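View pics/side0.png

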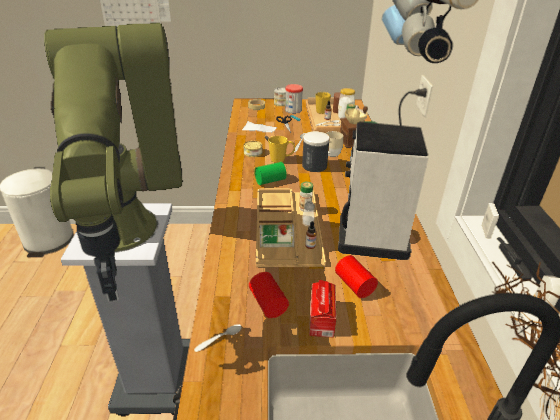

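```bash
python3 - <<'E'
from h import *
t=cv2.imread("pics/top0.png");s=cv2.imread("pics/side0.png")
a=cv2.resize(t[165:235,225:345],(800,467),interpolation=cv2.INTER_CUBIC)
b=cv2.resize(s[175:275,245:335],(540,600),interpolation=cv2.INTER_CUBIC)
cv2.imwrite("pics/ct.png",a);cv2.imwrite("pics/cs.png",b)
T=np.load("top0.npy");S=np.load("side0.npy")
for n,W,pts in(("top",T,[(312,208),(305,208),(320,208),(312,183),(283,182),(262,182),(260,200),(236,210),(332,210),(263,211),(285,211)]),("side",S,[(278,235),(310,230),(309,212),(306,190)])):
    for u,v in pts: print(n,(u,v),W[v,u].round(4))
E
```

```text
top (312, 208) [ 0.5356 -0.1026  0.083 ]
top (305, 208) [ 0.5387 -0.0752  0.0697]
top (320, 208) [ 0.5488 -0.1435  0.0134]
top (312, 183) [ 0.642  -0.1069  0.0776]
top (283, 182) [0.6442 0.0132 0.0924]
top (262, 182) [0.6368 0.0981 0.1249]
top (260, 200) [0.5891 0.1112 0.0074]
top (236, 210) [0.5425 0.2114 0.0317]
top (332, 210) [ 0.5356 -0.1914  0.0326]
top (263, 211) [0.5414 0.0989 0.0052]
top (285, 211) [0.5381 0.0055 0.0145]
side (278, 235) [ 0.5487 -0.1284  0.0697]
side (310, 230) [ 0.65   -0.1266  0.0882]
side (309, 212) [ 0.6569 -0.008   0.0738]
side (306, 190) [0.6508 0.075  0.11  ]
```

View pics/ct.png

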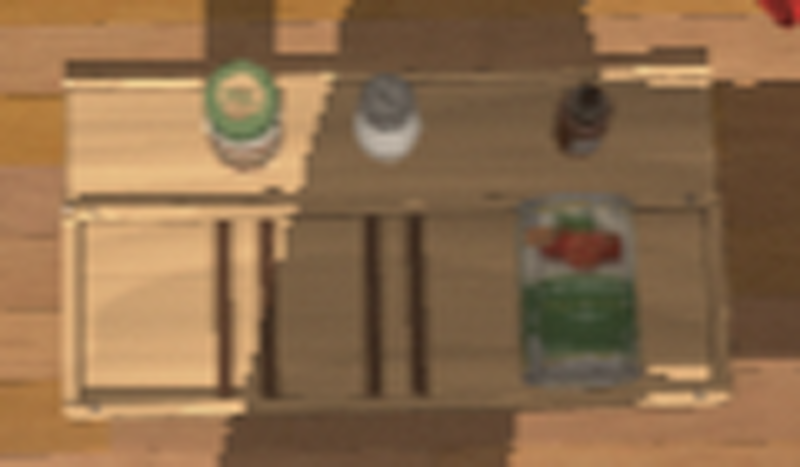

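View pics/cs.png

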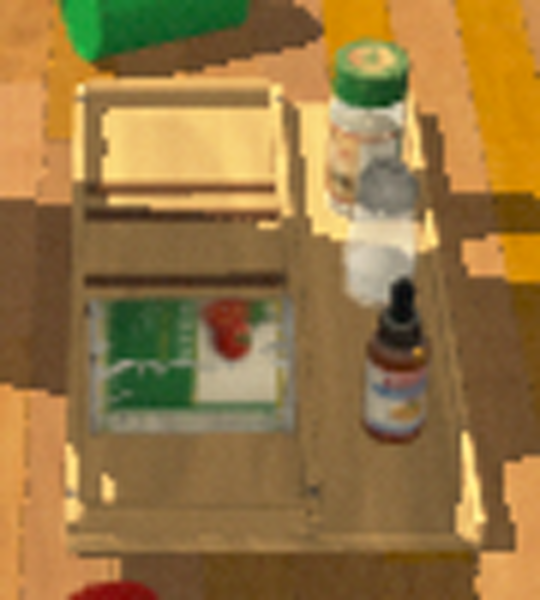

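```bash
cat >> h.py <<'E'
def ray(c,uv,z):
    K=np.array(c["intrinsics"]);D=np.array([c["k1"],0,0,0,0.])
    p=cv2.undistortPoints(np.array(uv,float).reshape(-1,1,2),K,D).reshape(-1,2)
    d=np.c_[p,np.ones(len(p))]@R.from_quat(c["attitude"]).as_matrix().T
    o=np.array(c["position"]); return o+d*((z-o[2])/d[:,2:])
def cr(x,y): return (225+(x+.5)*.15-.5,165+(y+.5)*.15-.5)
E
python3 - <<'E'
from h import *
c=cam("top")
g=cv2.cvtColor(c["pixels"],cv2.COLOR_BGR2GRAY).astype(float)
def rib(lo,hi):
    out=[]
    for v in range(200,223):
        seg=g[v,lo:hi+1]; w=np.clip(np.median(seg)-seg-4,0,None)
        if w.sum()>0: out.append(((w*np.arange(lo,hi+1)).sum()/w.sum(),v))
    return np.array(out)
L=[]
for lo,hi in((277,284),(284,291),(255,261)):
    p=rib(lo,hi); W=ray(c,p,.0150); f=np.polyfit(W[:,0],W[:,1],1); r=W[:,1]-np.polyval(f,W[:,0])
    print(len(p),"slope",f[0].round(4),"y at x=.54",np.polyval(f,.54).round(4),"sd",r.std().round(4))
q=lambda n,pts,z: print(n,ray(c,[cr(*p) for p in pts],z).round(4).tolist())
q("lane rails inner top (front,back) z.038",[(400,400),(400,207)],.038)
q("outer corners z.038 front",[(65,412),(728,403)],.038)
q("tin sides z.05",[(518,290),(638,290)],.05)
q("tin ends z.05",[(578,193),(578,385)],.06)
q("endboards inner z.042",[(80,300),(708,300)],.042)
# tin surface from both clouds
for n in("top","side"):
    W=np.load(n+"0.npy"); 
    m=(W[...,2]>.03)&(W[...,2]<.12)&(W[...,0]>.48)&(W[...,0]<.60)&(W[...,1]>-.18)&(W[...,1]<-.03)
    P=W[m]; print(n,len(P),P.min(0).round(3),P.max(0).round(3),np.median(P,0).round(3))
E
```

```text
23 slope 0.0026 y at x=.54 0.0246 sd 0.0002
23 slope 0.0081 y at x=.54 -0.0034 sd 0.0002
23 slope 0.0116 y at x=.54 0.1192 sd 0.0002
lane rails inner top (front,back) z.038 [[0.4764, 0.0091, 0.038], [0.5995, 0.0065, 0.038]]
outer corners z.038 front [[0.4722, 0.2174, 0.038], [0.471, -0.1951, 0.038]]
tin sides z.05 [[0.5425, -0.0655, 0.05], [0.5412, -0.1403, 0.05]]
tin ends z.05 [[0.6015, -0.104, 0.06], [0.4805, -0.0998, 0.06]]
endboards inner z.042 [[0.5422, 0.2079, 0.042], [0.5357, -0.1849, 0.042]]
top 492 [ 0.485 -0.137  0.033] [ 0.596 -0.064  0.093] [ 0.539 -0.098  0.078]
side 742 [ 0.482 -0.165  0.03 ] [ 0.597 -0.082  0.091] [ 0.543 -0.133  0.072]
```

Candidates for the tin, in top-view pixels:
- The printed tin in the rack lane at (312,208). This one fits the description, and the crop confirms the tomato label.
- The green cylinder at (209,215): a look-alike.
- The red cylinders at (350,155) and (370,215): look-alikes.

On the ledge, the object with the grey dome and clear body is the salt shaker at (283,182), in the middle, so the near seat is the target. The green flat cap at (262,182) is the spice jar, and (312,183) is the dropper.

Measured positions:
- Near seat: about (0.539, 0.0106).
- Tin middle: about (0.541, -0.103).
- The rib spacing of 28.0 mm and seat spacing of 94.6 mm match the description.

The plan is to push from behind with two half-open fingertips spread across the lane.

>>> play_rows([
  {"turn": -7.1,"hand": 55},
  {"turn": -7.1,"hand": 55},
  {"turn": -7.1,"hand": 55},
  {"turn": -7.1,"hand": 55},
  {"turn": -7.1,"hand": 55},
  {"turn": -7.1,"hand": 55},
  {"turn": -7.1,"hand": 55},
  {"turn": -7.1,"hand": 55},
  {"turn": -7.1,"hand": 55},
  {"turn": -7.1,"hand": 55},
  {"turn": -0.5,"hand": 55},
  {"hand": 55},
])

```text
schema error: expected keys tx, ty, tz, turn, hand
```

>>> play_rows([
  {"tx": 0,"ty": 0,"tz": 0,"turn": -7.1,"hand": 55},
  {"tx": 0,"ty": 0,"tz": 0,"turn": -7.1,"hand": 55},
  {"tx": 0,"ty": 0,"tz": 0,"turn": -7.1,"hand": 55},
  {"tx": 0,"ty": 0,"tz": 0,"turn": -7.1,"hand": 55},
  {"tx": 0,"ty": 0,"tz": 0,"turn": -7.1,"hand": 55},
  {"tx": 0,"ty": 0,"tz": 0,"turn": -7.1,"hand": 55},
  {"tx": 0,"ty": 0,"tz": 0,"turn": -7.1,"hand": 55},
  {"tx": 0,"ty": 0,"tz": 0,"turn": -7.1,"hand": 55},
  {"tx": 0,"ty": 0,"tz": 0,"turn": -7.1,"hand": 55},
  {"tx": 0,"ty": 0,"tz": 0,"turn": -7.1,"hand": 55},
  {"tx": 0,"ty": 0,"tz": 0,"turn": -0.5,"hand": 55},
  {"tx": 0,"ty": 0,"tz": 0,"turn": 0,"hand": 55},
])

```text
clock: 1.15
eef_pos: [0.1744, -0.5215, 0.2311]
tcp_rot: [0.708, 0.706, 0.0, -0.0]
contact_force: [0.3, -0.5, -0.4]
gripper_width: 0.0467
```

>>> play_rows([
  {"tx": 0.0197,"ty": 0.0203,"tz": 0,"turn": 0,"hand": 55},
  {"tx": 0.0197,"ty": 0.0203,"tz": 0,"turn": 0,"hand": 55},
  {"tx": 0.0197,"ty": 0.0203,"tz": 0,"turn": 0,"hand": 55},
  {"tx": 0.0197,"ty": 0.0203,"tz": 0,"turn": 0,"hand": 55},
  {"tx": 0.0197,"ty": 0.0203,"tz": 0,"turn": 0,"hand": 55},
  {"tx": 0.0197,"ty": 0.0203,"tz": 0,"turn": 0,"hand": 55},
  {"tx": 0.0197,"ty": 0.0203,"tz": 0,"turn": 0,"hand": 55},
  {"tx": 0.0197,"ty": 0.0203,"tz": 0,"turn": 0,"hand": 55},
  {"tx": 0.0197,"ty": 0.0203,"tz": 0,"turn": 0,"hand": 55},
  {"tx": 0.0197,"ty": 0.0203,"tz": 0,"turn": 0,"hand": 55},
  {"tx": 0.0197,"ty": 0.0203,"tz": 0,"turn": 0,"hand": 55},
  {"tx": 0.0197,"ty": 0.0203,"tz": 0,"turn": 0,"hand": 55},
  {"tx": 0.0197,"ty": 0.0203,"tz": 0,"turn": 0,"hand": 55},
  {"tx": 0.0197,"ty": 0.0203,"tz": 0,"turn": 0,"hand": 55},
  {"tx": 0.0197,"ty": 0.0203,"tz": 0,"turn": 0,"hand": 55},
  {"tx": 0.0197,"ty": 0.0203,"tz": 0,"turn": 0,"hand": 55},
  {"tx": 0.0197,"ty": 0.0203,"tz": 0,"turn": 0,"hand": 55},
  {"tx": 0.0197,"ty": 0.0203,"tz": 0,"turn": 0,"hand": 55},
  {"tx": 0,"ty": 0,"tz": 0,"turn": 0,"hand": 55},
  {"tx": 0,"ty": 0,"tz": 0,"turn": 0,"hand": 55},
])

```text
clock: 2.82
eef_pos: [0.5403, -0.1661, 0.2308]
tcp_rot: [0.708, 0.707, -0.0, -0.0]
contact_force: [-0.3, -0.5, -0.1]
gripper_width: 0.0473
```

>>> play_rows([
  {"tx": 0,"ty": 0,"tz": 0.026,"turn": 0,"hand": 55},
  {"tx": 0,"ty": 0,"tz": 0.026,"turn": 0,"hand": 55},
  {"tx": 0,"ty": 0,"tz": 0.026,"turn": 0,"hand": 55},
  {"tx": 0,"ty": 0,"tz": 0.026,"turn": 0,"hand": 55},
  {"tx": 0,"ty": 0,"tz": 0.026,"turn": 0,"hand": 55},
  {"tx": 0,"ty": 0,"tz": 0,"turn": 0,"hand": 55},
  {"tx": 0,"ty": 0,"tz": 0,"turn": 0,"hand": 55},
])

```text
clock: 3.4
eef_pos: [0.5391, -0.1676, 0.1011]
tcp_rot: [0.708, 0.706, -0.0, -0.001]
contact_force: [0.7, 0.5, 0.6]
gripper_width: 0.0471
```

```bash
python3 - <<'E'
from h import *
c=cam("side"); W=cloud(c)
cv2.imwrite("pics/s1.png",cv2.resize(c["pixels"][150:290,220:380],(686,600),interpolation=cv2.INTER_CUBIC))
# finger points between tips and body
for z0,z1 in((.095,.11),(.11,.125),(.125,.15),(.15,.17),(.17,.2)):
    m=(W[...,2]>z0)&(W[...,2]<z1)&(abs(W[...,0]-.54)<.1)&(abs(W[...,1]+.166)<.07); P=W[m]
    if len(P): print(z0,len(P),P.min(0).round(3),P.max(0).round(3),np.percentile(P[:,1],[10,50]).round(3))
E
```

```text
0.095 8 [ 0.505 -0.179  0.106] [ 0.575 -0.171  0.11 ] [-0.179 -0.177]
0.11 26 [ 0.505 -0.182  0.111] [ 0.575 -0.173  0.125] [-0.18  -0.177]
0.125 58 [ 0.499 -0.184  0.125] [ 0.588 -0.172  0.15 ] [-0.182 -0.178]
0.15 141 [ 0.481 -0.186  0.15 ] [ 0.597 -0.155  0.17 ] [-0.182 -0.178]
0.17 254 [ 0.476 -0.19   0.17 ] [ 0.605 -0.158  0.2  ] [-0.186 -0.18 ]
```

View pics/s1.png

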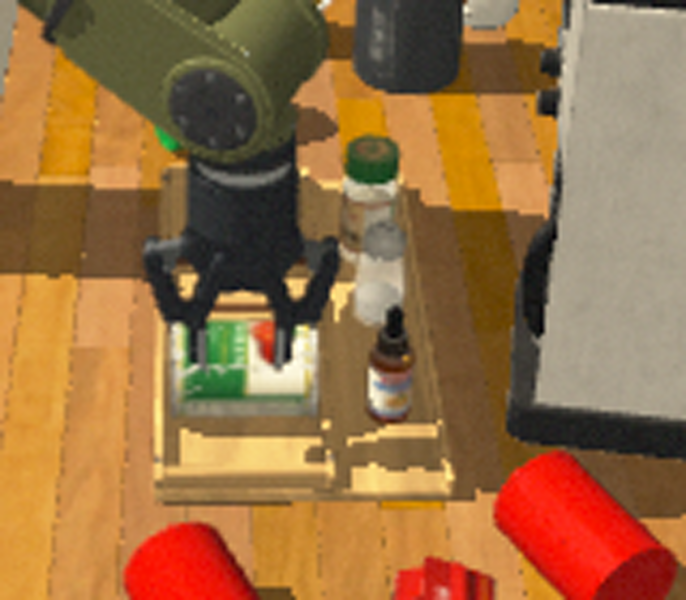

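The side crop shows both fingertips at crop pixels (200,365) and (283,365), just behind and above the tin, and clear of the dropper at (390,380). I'm lowering behind the tin.

>>> play_rows([
  {"tx": 0,"ty": 0,"tz": 0.014,"turn": 0,"hand": 55},
  {"tx": 0,"ty": 0,"tz": 0.014,"turn": 0,"hand": 55},
  {"tx": 0,"ty": 0,"tz": 0.014,"turn": 0,"hand": 55},
  {"tx": 0,"ty": 0,"tz": 0.014,"turn": 0,"hand": 55},
  {"tx": 0,"ty": 0,"tz": 0.012,"turn": 0,"hand": 55},
  {"tx": 0,"ty": 0,"tz": 0,"turn": 0,"hand": 55},
  {"tx": 0,"ty": 0,"tz": 0,"turn": 0,"hand": 55},
])

```text
clock: 4.03
eef_pos: [0.5402, -0.1673, 0.0342]
tcp_rot: [0.707, 0.707, 0.0, 0.0]
contact_force: [-0.4, -0.4, 0.5]
gripper_width: 0.0471
```

>>> play_rows([
  {"tx": 0.003,"ty": 0,"tz": 0,"turn": 0,"hand": 55},
  {"tx": 0.003,"ty": 0,"tz": 0,"turn": 0,"hand": 55},
  {"tx": 0.003,"ty": 0,"tz": 0,"turn": 0,"hand": 55},
  {"tx": 0.003,"ty": 0,"tz": 0,"turn": 0,"hand": 55},
  {"tx": 0.003,"ty": 0,"tz": 0,"turn": 0,"hand": 55},
  {"tx": 0.003,"ty": 0,"tz": 0,"turn": 0,"hand": 55},
  {"tx": 0.003,"ty": 0,"tz": 0,"turn": 0,"hand": 55},
  {"tx": 0.003,"ty": 0,"tz": 0,"turn": 0,"hand": 55},
  {"tx": 0.003,"ty": 0,"tz": 0,"turn": 0,"hand": 55},
  {"tx": 0.003,"ty": 0,"tz": 0,"turn": 0,"hand": 55},
  {"tx": 0.003,"ty": 0,"tz": 0,"turn": 0,"hand": 55},
  {"tx": 0.003,"ty": 0,"tz": 0,"turn": 0,"hand": 55},
  {"tx": 0.003,"ty": 0,"tz": 0,"turn": 0,"hand": 55},
  {"tx": 0.003,"ty": 0,"tz": 0,"turn": 0,"hand": 55},
  {"tx": 0.003,"ty": 0,"tz": 0,"turn": 0,"hand": 55},
])

```text
clock: 5.28
eef_pos: [0.5399, -0.1217, 0.0333]
tcp_rot: [0.707, 0.707, 0.0, 0.0]
contact_force: [-0.3, -0.4, -0.3]
gripper_width: 0.0469
```

```bash
python3 - <<'E'
from h import *
c=cam("side"); s=env.state(); print(s["eef_pos"],s["contact_force"])
cv2.imwrite("pics/s2.png",cv2.resize(c["pixels"][150:290,220:380],(686,600),interpolation=cv2.INTER_CUBIC))
E
```

```text
[ 0.53985023 -0.12129391  0.03324322] [-0.07334408  0.79733496 -0.53397125]
```

View pics/s2.png

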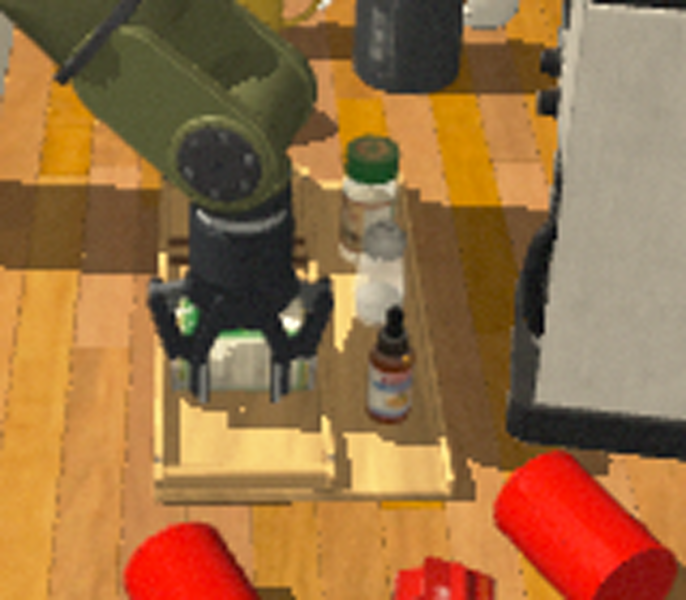

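The label has turned and the tin is rolling straight, with both fingertips against its rear.

>>> play_rows([
  {"tx": 0.003,"ty": 0,"tz": 0,"turn": 0,"hand": 55},
  {"tx": 0.003,"ty": 0,"tz": 0,"turn": 0,"hand": 55},
  {"tx": 0.003,"ty": 0,"tz": 0,"turn": 0,"hand": 55},
  {"tx": 0.003,"ty": 0,"tz": 0,"turn": 0,"hand": 55},
  {"tx": 0.003,"ty": 0,"tz": 0,"turn": 0,"hand": 55},
  {"tx": 0.003,"ty": 0,"tz": 0,"turn": 0,"hand": 55},
  {"tx": 0.003,"ty": 0,"tz": 0,"turn": 0,"hand": 55},
  {"tx": 0.003,"ty": 0,"tz": 0,"turn": 0,"hand": 55},
  {"tx": 0.003,"ty": 0,"tz": 0,"turn": 0,"hand": 55},
  {"tx": 0.003,"ty": 0,"tz": 0,"turn": 0,"hand": 55},
  {"tx": 0.003,"ty": 0,"tz": 0,"turn": 0,"hand": 55},
  {"tx": 0.003,"ty": 0,"tz": 0,"turn": 0,"hand": 55},
  {"tx": 0.003,"ty": 0,"tz": 0,"turn": 0,"hand": 55},
  {"tx": 0.003,"ty": 0,"tz": 0,"turn": 0,"hand": 55},
  {"tx": 0.003,"ty": 0,"tz": 0,"turn": 0,"hand": 55},
  {"tx": 0.003,"ty": 0,"tz": 0,"turn": 0,"hand": 55},
  {"tx": 0.002,"ty": 0,"tz": 0,"turn": 0,"hand": 55},
  {"tx": 0,"ty": 0,"tz": 0,"turn": 0,"hand": 55},
])

```text
clock: 6.83
eef_pos: [0.5399, -0.0716, 0.0333]
tcp_rot: [0.707, 0.707, -0.0, -0.0]
contact_force: [-0.5, -0.3, 0.0]
gripper_width: 0.0467
```

>>> play_rows([
  {"tx": 0.0015,"ty": 0,"tz": 0,"turn": 0,"hand": 55},
  {"tx": 0.0015,"ty": 0,"tz": 0,"turn": 0,"hand": 55},
  {"tx": 0.0015,"ty": 0,"tz": 0,"turn": 0,"hand": 55},
  {"tx": 0.0015,"ty": 0,"tz": 0,"turn": 0,"hand": 55},
  {"tx": 0.0015,"ty": 0,"tz": 0,"turn": 0,"hand": 55},
  {"tx": 0.0015,"ty": 0,"tz": 0,"turn": 0,"hand": 55},
  {"tx": 0.0015,"ty": 0,"tz": 0,"turn": 0,"hand": 55},
  {"tx": 0.0015,"ty": 0,"tz": 0,"turn": 0,"hand": 55},
  {"tx": 0.0015,"ty": 0,"tz": 0,"turn": 0,"hand": 55},
  {"tx": 0.0015,"ty": 0,"tz": 0,"turn": 0,"hand": 55},
  {"tx": 0.0015,"ty": 0,"tz": 0,"turn": 0,"hand": 55},
  {"tx": 0.0015,"ty": 0,"tz": 0,"turn": 0,"hand": 55},
  {"tx": 0.0015,"ty": 0,"tz": 0,"turn": 0,"hand": 55},
  {"tx": 0.0015,"ty": 0,"tz": 0,"turn": 0,"hand": 55},
  {"tx": 0.0015,"ty": 0,"tz": 0,"turn": 0,"hand": 55},
  {"tx": 0.0015,"ty": 0,"tz": 0,"turn": 0,"hand": 55},
  {"tx": 0.001,"ty": 0,"tz": 0,"turn": 0,"hand": 55},
  {"tx": 0,"ty": 0,"tz": 0,"turn": 0,"hand": 55},
])

```text
clock: 8.33
eef_pos: [0.5399, -0.0467, 0.0332]
tcp_rot: [0.707, 0.707, -0.0, -0.0]
contact_force: [-0.8, -0.6, -0.5]
gripper_width: 0.0469
```

```bash
python3 - <<'E'
from h import *
c=cam("side"); s=env.state(); print(s["eef_pos"],s["contact_force"])
a=cv2.resize(c["pixels"][150:290,240:350],(471,600),interpolation=cv2.INTER_CUBIC)
t=cam("top")["pixels"]; b=cv2.resize(t[165:235,225:345],(800,467),interpolation=cv2.INTER_CUBIC)[:,:329*1]
b=cv2.resize(t[165:235,230:300],(329,329))
o=np.zeros((600,800,3),np.uint8);o[:,:471]=a;o[:329,471:]=b
cv2.imwrite("pics/s3.png",o)
E
```

```text
[ 0.5399102  -0.04687323  0.03325716] [-0.37381301  0.1481201  -0.29977298]
```

View pics/s3.png

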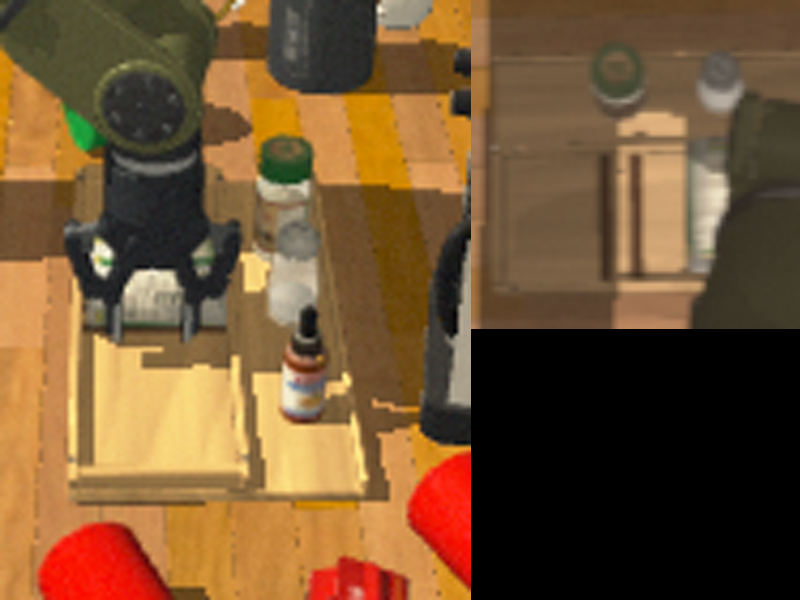

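The top view puts the tin's front edge near pixel 276, which suggests it is just past the first rib and in the near seat. I'm backing off, rising and measuring.

>>> play_rows([
  {"tx": -0.004,"ty": 0,"tz": 0,"turn": 0,"hand": 55},
  {"tx": -0.008,"ty": 0,"tz": 0,"turn": 0,"hand": 55},
  {"tx": -0.01,"ty": 0,"tz": 0,"turn": 0,"hand": 55},
  {"tx": 0,"ty": 0,"tz": -0.02,"turn": 0,"hand": 55},
  {"tx": 0,"ty": 0,"tz": -0.03,"turn": 0,"hand": 55},
  {"tx": 0,"ty": 0,"tz": -0.03,"turn": 0,"hand": 55},
  {"tx": 0,"ty": 0,"tz": -0.03,"turn": 0,"hand": 55},
  {"tx": -0.02,"ty": -0.02,"tz": -0.03,"turn": 0,"hand": 55},
  {"tx": -0.03,"ty": -0.025,"tz": 0,"turn": 0,"hand": 55},
  {"tx": -0.03,"ty": -0.025,"tz": 0,"turn": 0,"hand": 55},
  {"tx": -0.03,"ty": -0.025,"tz": 0,"turn": 0,"hand": 55},
  {"tx": -0.03,"ty": -0.025,"tz": 0,"turn": 0,"hand": 55},
  {"tx": -0.03,"ty": -0.02,"tz": 0,"turn": 0,"hand": 55},
  {"tx": -0.03,"ty": -0.02,"tz": 0,"turn": 0,"hand": 55},
  {"tx": -0.03,"ty": -0.02,"tz": 0,"turn": 0,"hand": 55},
  {"tx": 0,"ty": 0,"tz": 0,"turn": 0,"hand": 55},
  {"tx": 0,"ty": 0,"tz": 0,"turn": 0,"hand": 55},
])

```text
clock: 9.85
eef_pos: [0.3586, -0.3008, 0.1733]
tcp_rot: [0.709, 0.706, -0.0, 0.0]
contact_force: [0.6, 0.1, -0.1]
gripper_width: 0.0468
```

```bash
python3 - <<'E'
from h import *
c=cam("top"); np.save("t4.npy",cloud(c)); cs=cam("side"); print(env.state()["eef_pos"])
a=cv2.resize(c["pixels"][165:235,225:345],(800,467),interpolation=cv2.INTER_CUBIC); cv2.imwrite("pics/t4.png",a)
for n,k in(("top",c),("side",cs)):
    W=cloud(k); m=(W[...,2]>.05)&(W[...,2]<.12)&(W[...,0]>.48)&(W[...,0]<.60)&(W[...,1]>-.06)&(W[...,1]<.07)
    P=W[m]; print(n,len(P),P.min(0).round(3),P.max(0).round(3))
E
```

```text
[ 0.35980665 -0.29910095  0.17327908]
top 472 [ 0.487 -0.024  0.05 ] [0.598 0.049 0.095]
side 538 [ 0.493 -0.033  0.05 ] [0.599 0.03  0.091]
```

View pics/t4.png

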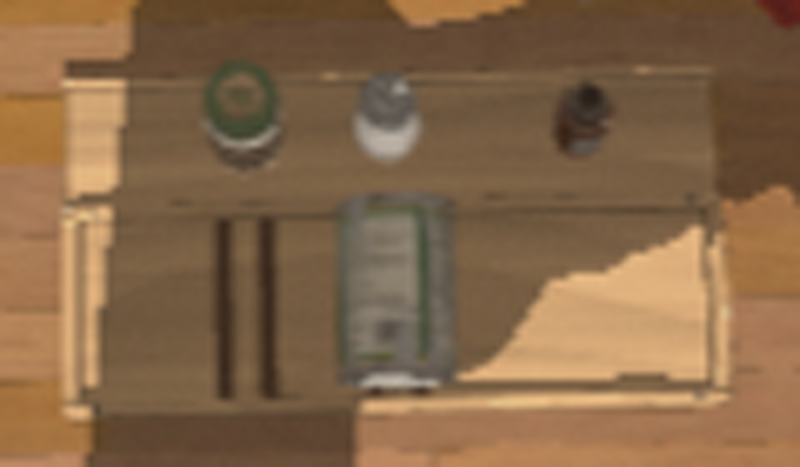

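```bash
python3 - <<'E'
from h import *
c=cam("top")
w=ray(c,[cr(338,290),cr(456,290)],.051); print(w.round(4),w.mean(0).round(4))
w=ray(c,[cr(338,200),cr(338,380),cr(455,200),cr(455,380)],.051);print(w.round(4))
E
```

```text
[[ 0.5441  0.0465  0.051 ]
 [ 0.5429 -0.0268  0.051 ]] [0.5435 0.0099 0.051 ]
[[ 0.6016  0.0456  0.051 ]
 [ 0.4875  0.0475  0.051 ]
 [ 0.6004 -0.0277  0.051 ]
 [ 0.4863 -0.0248  0.051 ]]
```

The tin's middle is at y = 0.0099, against the seat at 0.0106. Its axis is square to the lane, and all three ledge objects stand where they were.

```bash
python3 -c "
from bench import env
print(env.job_done())"
```

```text
the job is handed in; nothing more can be done
None
```

I rolled the tin into the near seat, the one in front of the salt shaker, and handed the job in at about 10 s on the robot's clock. I pushed it slowly from behind with two half-open fingertips, then backed off and lifted the arm clear.

- **Position:** the last top view puts the tin's middle at y ≈ 0.010 m, against 0.0106 m measured for the seat. Across the lane it is within the rails' few millimetres of play.
- **Axis and roll:** the axis is about 0.02 rad off straight in the image, against a limit of 0.12 rad. The label turned as the tin moved, so it rolled rather than slid.
- **Other objects:** in the last top view the salt shaker, spice jar and dropper bottle stood where they were at the start. I made no separate check of the mug, flat tin, carton and teaspoon, but the arm's path kept well away from them.
- **Limits of the checks:** no check failed or disagreed. I did not measure the tin's speed, but two top views after the arm withdrew gave the same position.

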